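# Index the sampler carousel and load a bottle

## Task

Turn the sampler's carousel (the wing knob on top turns it) until the orange slot stands at the loading opening, in line with the orange mark on the base. Then load the bottle with the pale, straw-coloured contents upright into that slot, setting it down rather than dropping it, and let go. Leave the dark bottle, the timer and the white buffer bottle where they are.

Things in the scene. Friction and masses are not known exactly. Their poses are not given: they have to be found in the camera images.
- sampler_axis (a point): Fixed sampler: white round base (274 mm across, top 22 mm up) under a fixed clear hood (262 mm across, roof 146 mm up). The hood is cut off straight 56 mm in front of the axis, so the front of the carousel is open from above and in front: the loading opening. Point: on the upright axis, 175 mm above the bench; it does not turn; its -x axis points to the middle of the loading opening, z up.
- knob_grip (a point): Wing knob over the middle of the hood, fixed to the carousel: black bar 48 mm long, 16 thick, 32 high (159 to 191 mm above the bench) on a round skirt of 49 mm diameter (153 to 161 mm). Point: centre of the bar, on the carousel's axis. x runs along the bar, whose -x end is orange and points to the orange slot; z up. Pinch the bar across its 16 mm from above and turn.
- carousel (a joint): Angle of the carousel in its base, rad, positive anticlockwise seen from above; at 0 or a whole turn (6.283) the orange slot stands at the loading point. It turns freely both ways, has no detents and stays where it is left (friction 0.12 N m).
- orange_slot (a point): The slot to load. The carousel's five slots, 72 degrees apart and 86 mm from its axis, are C-shaped nests: 20 mm high, 63.6 mm inside, 3 mm wall, open outwards, on a deck 30 mm above the bench. Orange nest and one grey nest are empty; the others hold bottles fixed in the carousel. Point: centre of the orange slot's floor; its -x axis points outwards, z up.
- loading_point (a point): Fixed point of the sampler where the slot to be loaded must stand: 86 mm in front of the sampler's axis, 30 mm above the bench, in the middle of the loading opening. An orange mark on the base lies in front of it. z up.
- pale_bottle_center (a point): The bottle to load, standing loose on the bench: clear glass with pale straw-coloured contents and blue screw cap, 103 mm tall, body 56 mm diameter, cap 50 mm diameter over the top 26 mm, 0.11 to 0.21 kg. Point: its centre, 51.5 mm above its foot; z along its axis, up.
- dark_bottle_center (a point): A like bottle with dark red-brown contents, also loose on the bench; leave it. A tall fixed bioreactor vessel stands behind it on the robot's right, from x = 0.62 m on; keep the arm clear of it. Point: the bottle's centre, 51.5 mm above its foot.
- timer_center (a point): A small white timer, 62 x 62 x 16 mm, loose on the bench; leave it. Point: its centre.
- buffer_center (a point): A white plastic buffer bottle with a red band, 48 mm diameter, 103 mm tall, loose on the bench; leave it. Point: its centre.
Not all that is in view belongs to the job. Leave any green look-alike of the part that bears pale_bottle_center alone.

How it is judged:
By the outcome, as a careful person would: the job done as asked, in the order asked, and still so for the second after the job is handed in, with the robot touching nothing.
It also fails if it takes over 72 s, if anything falls off the work surface, if the arm or the gripper's body presses on something with over 40 N, if the wrist force passes 120 N, or if a joint passes its speed limit or range.

## Robot

A 6-joint arm with a two-finger parallel gripper is mounted at the origin on a cart in front of the work surface, level with it; the furniture and walls round the work are solid. World frame = base frame: x ahead of the robot, y to its left, z up, the work surface at z = 0. Lengths are in mm, angles in rad, forces in N, time in s.
With the tool pointing down it reaches from about 350 to 875 mm from the base axis. Payload 4.2 kg.
Tool frame: the origin (TCP) lies at the very end of the fingers, on their centre line; the grasp point (between the pads) lies 19 mm behind it; z points along the fingers, y is the line along which they close (so a half turn about z gives the same grasp; the last joint's range is limited). The gripper opens to 85 mm and grips with 20 to 120 N. Pads are 22 mm wide; open, the fingers measure 114 mm over their backs; the gripper's body (76 mm by 85 mm) begins 54 mm behind the grasp point. The pads swing forward as they close: fully open they stand 13 mm farther back than shut.
Start: joints at [1.53, 0.385, 0.008, 0, -1.194, -0.259], TCP at [184.548, 597.111, 231.312] pointing down, gripper open.
Joint ranges: [-3.14, 3.14], [-1.21, 2.06], [-1.07, 1.41], [-3.16, 2.05], [-2.99, -0.16], [-3.1, 3.1]. Speed limits (rad/s): [2.79, 2.79, 3.14, 3.14, 3.14, 3.14].

## Interface

Orientations are given as a unit quaternion [w, x, y, z].
In Python, from rig import r, solve_ik, optics, current_t, current_joint_positions, current_qd, current_joint_torque, current_ee_pos, current_eef_rot, current_ft_force, current_ft_torque, current_finger_gap, current_finger_force gives the robot as it stands. Calls block until the motion is done:
- r.move_ptp(position, orientation): joint-space move of the TCP to a pose.
- r.movel(position, rotation=None, max_speed=150, threshold=None): straight line of the TCP; rotation=None keeps the orientation; max_speed is the mean speed in mm/s. With threshold (N) it stops when the force on the tool has changed by that much, and returns True; else False.
- r.movej(angles): joint-space move.
- r.move_gripper(opening, newtons=None): opening from 0.0 (shut) to 1.0 (fully open); newtons is the grip in N (None keeps the last); returns when the fingers have stopped.
- r.dwell(seconds).
- solve_ik(position, orientation): joint angles nearest the present ones, or None.
- optics.camera(name): name is "scene" or "top" or "wrist"; returns (picture, depth): 400x640x3 uint8, red, green, blue; 400x640 float32, mm along the optical axis (not along the pixel's ray), 0 where there is no reading.
- optics.get_calibration(name): a dict with "mtx" (3x3 intrinsics, pixels), "extrinsics" (4x4, takes a point from world to camera coordinates). Camera axes: x right, y down, z forward; pixel columns grow to the right and rows downward; lengths in mm; the calibration is good to about 2 mm. A picture is of the moment at which its call begins: read the wrist's pose just before it. get_calibration takes no time and is no camera call; for the wrist camera it gives the pose at the moment of the call.
A pose or a line that the arm cannot do raises r.IKError and nothing moves.
- r.job_done(): hands the job in; it is judged then, once.
Readings, each from a call of its own:
- current_t(): time.
- current_joint_positions(): joint angles.
- current_qd(): joint speeds.
- current_joint_torque(): joint torques, N m.
- current_ee_pos(): TCP position.
- current_eef_rot(): TCP orientation.
- current_ft_force(): force on the tool from outside, world axes, zero at the start.
- current_ft_torque(): the same for the moment, N m.
- current_finger_gap(): opening from 0.0 (shut) to 1.0 (fully open).
- current_finger_force(): force on a finger pad.
Only numpy, scipy, OpenCV 4.12 (cv2) and the standard library are available. Lean on these libraries where they do the work, as an engineer would, in place of code of your own. Each camera call takes 0.05 s, during which the arm holds its last target. There are 200 camera calls.

## Working session

There is one attempt and no reset: what is moved stays moved. The work goes in short steps, each a Python script; the robot and the scene stay as the last script left them, time stands still between calls to the robot, and variables do not carry over. Pictures are saved under pics/ and viewed, at most 10 in all, crops included, and the job is handed in when it is done.

```bash
mkdir -p pics; ls; python3 - <<'E'
from rig import *
import cv2,numpy as np
for n in("scene","top"):
    p,d=optics.camera(n); c=optics.get_calibration(n)
    np.savez(f"{n}.npz",p=p,d=d,**c); cv2.imwrite(f"pics/{n}.png",p[:,:,::-1]); print(n,c["mtx"].round(1).tolist(),c["extrinsics"].round(3).tolist())
print(current_t(),current_eef_rot())
E
```

```text
pics
scene [[410.1, 0.0, 316.9], [0.0, 410.1, 203.0], [0.0, 0.0, 1.0]] [[0.85, -0.527, -0.013, -479.573], [-0.299, -0.461, -0.835, 240.073], [0.434, 0.714, -0.549, 915.375], [0.0, 0.0, 0.0, 1.0]]
top [[486.2, 0.0, 316.8], [0.0, 486.2, 198.9], [0.0, 0.0, 1.0]] [[-0.014, -1.0, -0.021, -15.557], [-0.986, 0.017, -0.167, 561.867], [0.168, 0.018, -0.986, 1545.492], [0.0, 0.0, 0.0, 1.0]]
0.1 [ 9.88710811e-04  9.88775656e-01 -1.49404540e-01 -8.98986962e-05]
```

View pics/top.png

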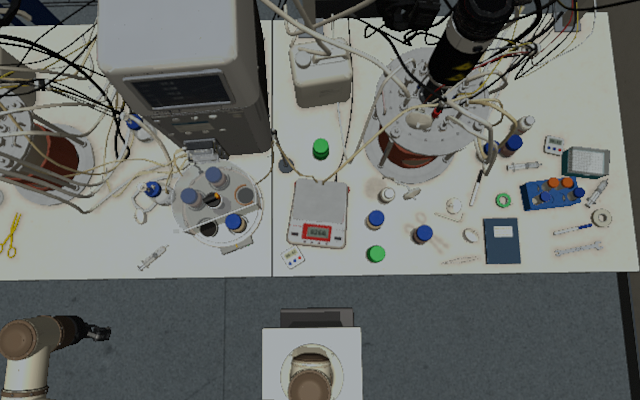

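View pics/scene.png

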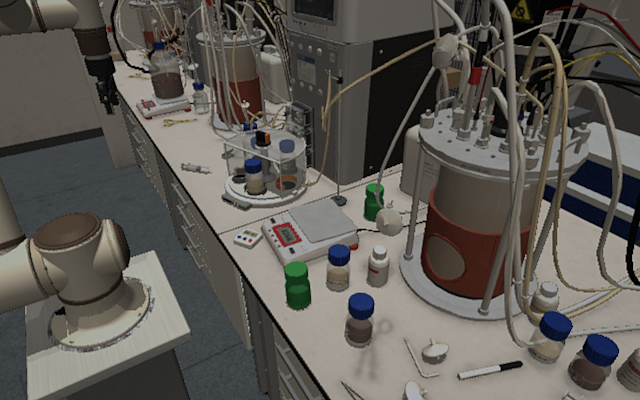

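The top view shows the sampler at about (217,205), a pale bottle at (376,218), a dark one at (423,233), the buffer at (386,194), the timer at (292,258) and green look-alikes at (376,253) and (320,149). The scene view shows the pale bottle at (338,268) and the dark one at (360,320). I'll zoom in on the sampler and compute the positions.

```bash
cat > h.py <<'E'
import numpy as np,cv2
def load(n):
    z=np.load(n+".npz"); return z["p"],z["d"],z["mtx"],z["extrinsics"]
def ray(K,E,uv,z):
    R,t=E[:3,:3],E[:3,3]; c=-R.T@t; d=R.T@np.linalg.inv(K)@np.array([uv[0],uv[1],1.])
    return c+d*(z-c[2])/d[2]
def proj(K,E,P):
    q=K@(E[:3,:3]@np.array(P)+E[:3,3]); return q[:2]/q[2]
def mask(p,lo,hi): return cv2.inRange(cv2.cvtColor(p,cv2.COLOR_RGB2HSV),lo,hi)
def blobs(m,amin=10):
    n,l,s,c=cv2.connectedComponentsWithStats(m)
    return [(c[i].round(1).tolist(),s[i].tolist()) for i in range(1,n) if s[i][4]>=amin]
E
python3 - <<'E'
from h import *
p,d,K,E=load("top")
for nm,lo,hi,z in(("blue",(105,120,60),(125,255,255),103),("orange",(8,140,120),(22,255,255),30)):
    for c,s in blobs(mask(p,lo,hi),5): print(nm,c,s,ray(K,E,c,z).round(0))
a=cv2.resize(p[150:270,160:290],None,fx=4.5,fy=4.5,interpolation=cv2.INTER_CUBIC)
cv2.imwrite("pics/c1.png",a[:,:,::-1])
p,d,K,E=load("scene")
for c,s in blobs(mask(p,(8,140,100),(22,255,255)),5): print("scene orange",c,s)
a=cv2.resize(p[115:215,200:330],None,fx=5,fy=5,interpolation=cv2.INTER_CUBIC)
cv2.imwrite("pics/c2.png",a[:,:,::-1])
E
```

```text
blue [136.4, 115.9] [132, 114, 9, 6, 20] [838. 562. 103.]
blue [132.4, 124.9] [126, 121, 13, 8, 57] [808. 574. 103.]
blue [514.5, 141.7] [507, 135, 16, 14, 163] [ 726. -660.  103.]
blue [496.8, 142.5] [495, 141, 4, 4, 6] [ 725. -604.  103.]
blue [486.5, 146.9] [485, 143, 3, 9, 17] [ 711. -570.  103.]
blue [552.1, 195.3] [526, 176, 59, 35, 933] [ 551. -762.  103.]
blue [152.4, 188.9] [145, 182, 15, 15, 132] [594. 499. 103.]
blue [376.1, 217.8] [369, 211, 15, 15, 182] [ 489. -210.  103.]
blue [232.7, 221.0] [225, 214, 16, 15, 189] [486. 240. 103.]
blue [424.2, 232.6] [417, 225, 16, 16, 184] [ 440. -358.  103.]
blue [501.0, 225.0] [499, 225, 5, 1, 5] [ 460. -597.  103.]
blue [585.2, 226.0] [579, 224, 13, 5, 31] [ 452. -855.  103.]
orange [553.4, 182.0] [549, 178, 10, 9, 73] [ 607. -805.   30.]
orange [567.2, 181.9] [563, 178, 10, 9, 69] [ 607. -850.   30.]
orange [216.0, 195.0] [215, 193, 3, 5, 12] [583. 311.  30.]
scene orange [266.2, 136.6] [265, 133, 4, 10, 17]
```

View pics/c1.png

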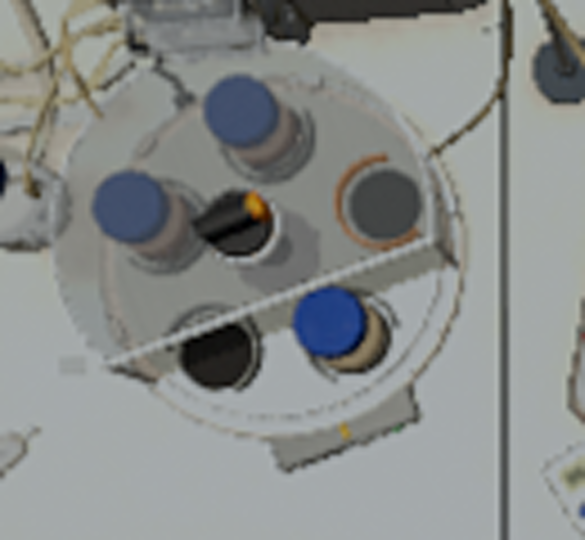

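View pics/c2.png

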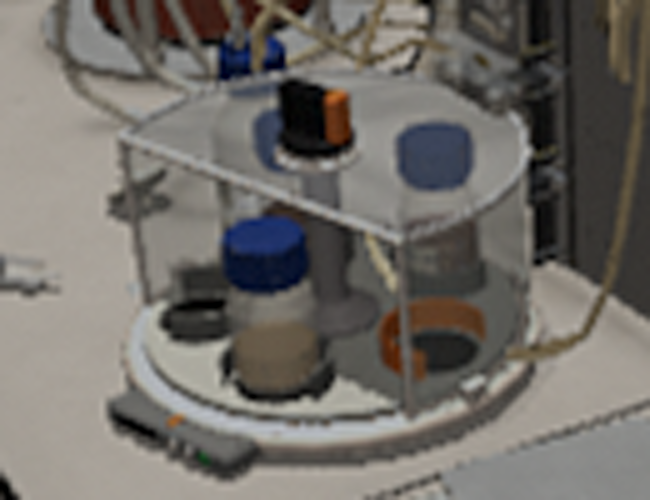

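The zoomed crops show the orange nest at about (245,196) in the top view, right rear under the hood. The orange bar end is at (216,195) and the base mark at (237,246), so the carousel needs a clockwise turn of about 80 to 90°. Next I'll look at the sampler from the wrist.

```bash
cat >> h.py <<'E'
def q(h): return [0.,float(np.cos(h/2)),float(np.sin(h/2)),0.]   # tool x heading h, pointing down
E
python3 - <<'E'
from h import *
from rig import *
from scipy.spatial.transform import Rotation as Ro
p,d,K,E=load("top")
f=lambda u,v:(160+u/4.5,150+v/4.5)
ax=ray(K,E,f(234,217),191); mk=ray(K,E,f(345,430),15); sl=ray(K,E,f(385,205),30)
a,b=ray(K,E,f(110,362),146),ray(K,E,f(435,240),146)
print(ax,mk,sl,a,b)
Ew=optics.get_calibration("wrist")["extrinsics"]; w=current_eef_rot(); 
T=np.eye(4);T[:3,:3]=Ro.from_quat([w[1],w[2],w[3],w[0]]).as_matrix();T[:3,3]=current_ee_pos()
C=np.linalg.inv(T)@np.linalg.inv(Ew); print("tool->cam",C.round(3).tolist())
print(optics.get_calibration("wrist")["mtx"])
r.movel([184.5,597,400])
for z in(450,400,350):
  for h in np.arange(-3,3.1,.5):
    j=solve_ik([ax[0]-60,ax[1]-20,z],q(h))
    if j is not None: print(z,round(h,2),np.round(j,2))
E
```

```text
[544.52211507 286.26275356 191.        ] [415.37638139 242.82447949  15.        ] [579.79245274 212.66480493  30.        ] [454.02779438 379.26567467 146.        ] [534.05668365 158.73934478 146.        ]
tool->cam [[-0.001, -0.957, -0.29, 74.828], [1.0, -0.001, -0.0, 0.106], [0.0, -0.29, 0.957, -142.964], [0.0, 0.0, 0.0, 1.0]]
[[284.47673599   0.         316.92946783]
 [  0.         284.47673599 197.59185917]
 [  0.           0.           1.        ]]
450 -3.0 [ 0.8   0.19  0.27  0.   -1.65 -2.22]
450 -2.5 [ 0.8   0.19  0.27  0.   -1.65 -1.72]
450 -2.0 [ 0.8   0.19  0.27  0.   -1.65 -1.22]
450 -1.5 [ 0.8   0.19  0.27  0.   -1.65 -0.72]
450 -1.0 [ 0.8   0.19  0.27  0.   -1.65 -0.22]
450 -0.5 [ 0.8   0.19  0.27  0.   -1.65  0.28]
450 0.0 [ 0.8   0.19  0.27  0.   -1.65  0.78]
450 0.5 [ 0.8   0.19  0.27  0.   -1.65  1.28]
450 1.0 [ 0.8   0.19  0.27  0.   -1.65  1.78]
450 1.5 [ 0.8   0.19  0.27  0.   -1.65  2.28]
450 2.0 [ 0.8   0.19  0.27  0.   -1.65  2.78]
450 2.5 [ 0.8   0.19  0.27  0.   -1.65 -3.01]
450 3.0 [ 0.8   0.19  0.27  0.   -1.65 -2.51]
400 -3.0 [ 0.8   0.19  0.15  0.   -1.53
[... 468 characters left out ...]
.78]
400 2.5 [ 0.8   0.19  0.15  0.   -1.53 -3.01]
400 3.0 [ 0.8   0.19  0.15  0.   -1.53 -2.51]
350 -3.0 [ 0.8   0.2   0.04  0.   -1.41 -2.22]
350 -2.5 [ 0.8   0.2   0.04  0.   -1.41 -1.72]
350 -2.0 [ 0.8   0.2   0.04  0.   -1.41 -1.22]
350 -1.5 [ 0.8   0.2   0.04  0.   -1.41 -0.72]
350 -1.0 [ 0.8   0.2   0.04  0.   -1.41 -0.22]
350 -0.5 [ 0.8   0.2   0.04  0.   -1.41  0.28]
350 0.0 [ 0.8   0.2   0.04  0.   -1.41  0.78]
350 0.5 [ 0.8   0.2   0.04  0.   -1.41  1.28]
350 1.0 [ 0.8   0.2   0.04  0.   -1.41  1.78]
350 1.5 [ 0.8   0.2   0.04  0.   -1.41  2.28]
350 2.0 [ 0.8   0.2   0.04  0.   -1.41  2.78]
350 2.5 [ 0.8   0.2   0.04  0.   -1.41 -3.01]
350 3.0 [ 0.8   0.2   0.04  0.   -1.41 -2.51]
```

```bash
cat >> h.py <<'E'
def shot(n,fn):
    from rig import optics
    c=optics.get_calibration(n); p,d=optics.camera(n); np.savez(fn+".npz",p=p,d=d,**c); cv2.imwrite(f"pics/{fn}.png",p[:,:,::-1]); return p,d,c["mtx"],c["extrinsics"]
E
python3 - <<'E'
from h import *
from rig import *
r.move_ptp([485,266,350],q(.35)); r.dwell(.2)
p,d,K,E=shot("wrist","w1")
for c,s in blobs(mask(p,(8,140,80),(22,255,255)),6): print(c,s)
print(current_t(),current_ee_pos())
E
```

```text
[334.5, 115.8] [330, 108, 10, 17, 123]
[316.5, 199.5] [316, 197, 2, 6, 12]
3.275 [484.80881109 266.62718644 349.96722151]
```

View pics/w1.png

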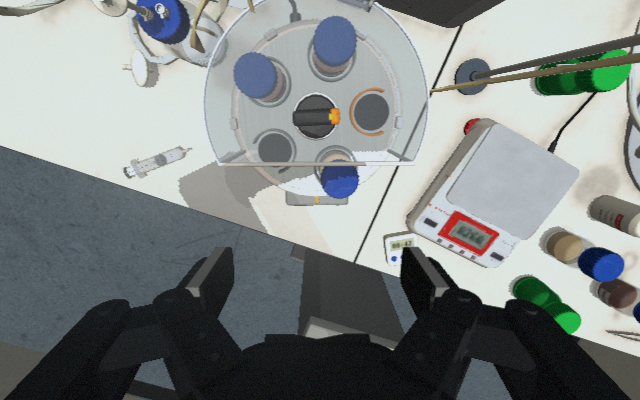

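The wrist view shows the knob bar at (292–340, 116) with the orange end to the right. The base mark is at (316,199), the orange nest at (370,110) and the hood cut along v≈164. I'll use depth to find the bar top.

```bash
cat >> h.py <<'E'
def pts(d,K,E,x0,x1,y0,y1):
    v,u=np.mgrid[y0:y1,x0:x1]; z=d[y0:y1,x0:x1]; k=z>0
    c=np.linalg.inv(K)@np.stack([u[k]*z[k],v[k]*z[k],z[k]])
    return (E[:3,:3].T@(c-E[:3,3:])).T, u[k],v[k]
def bar(p,d,K,E,c,w=40):
    P,u,v=pts(d,K,E,c[0]-w,c[0]+w,c[1]-w,c[1]+w)
    P=P[(P[:,2]>180)&(P[:,2]<200)]
    (x,y),(a,b),t=cv2.minAreaRect(P[:,:2].astype(np.float32))
    m=P.mean(0); s,V=np.linalg.eigh(np.cov((P[:,:2]).T)); ang=np.arctan2(V[1,1],V[0,1])
    return (x,y),(a,b),t,m,np.degrees(ang),len(P)
E
python3 - <<'E'
from h import *
p,d,K,E=load("w1")
print(bar(p,d,K,E,(316,116)))
print("orange end",ray(K,E,(334.5,115.8),188),"mark",ray(K,E,(316.5,199.5),15), pts(d,K,E,316,318,197,202)[0].mean(0))
a,b=ray(K,E,(216,164),146),ray(K,E,(413,164),146);print(a,b,(a+b)/2,np.degrees(np.arctan2(*(b-a)[1::-1])))
m=mask(p,(5,70,60),(22,255,255))[80:145,345:400]; ys,xs=np.nonzero(m)
print(len(xs)); (cx,cy),rr=cv2.minEnclosingCircle(np.stack([xs+345,ys+80],1).astype(np.float32)); print(cx,cy,rr,ray(K,E,(cx,cy),50))
E
```

```text
((549.1976318359375, 291.98968505859375), (16.137893676757812, 47.834716796875), 22.48393440246582, array([549.40267655, 291.52862356, 190.74074432]), np.float64(112.89403733937164), 740)
orange end [557.09373103 273.32379694 188.        ] mark [415.36838027 241.712497    15.        ] [417.90563598 242.62589954  20.77674889]
[454.11839144 387.21974583 146.        ] [537.36643961 159.60190743 146.        ] [495.74241552 273.41082663 146.        ] -69.9107122545728
231
372.3736877441406 111.00526428222656 24.43675422668457 [583.80939102 214.54349563  50.        ]
```

```bash
python3 - <<'E'
from h import *
from rig import *
R=np.radians
A=[549.2,291.8]
r.move_ptp(A+[240],q(R(112.9)))
print(r.movel(A+[167],max_speed=120,threshold=15), current_ft_force().round(1) if hasattr(current_ft_force(),'round') else current_ft_force())
r.move_gripper(0.0,30); print("gap",current_finger_gap(),current_finger_force(),current_ft_force())
r.movel(A+[167],q(R(20.3)),max_speed=60); r.dwell(.2)
print(current_t(),current_joint_positions(),current_ft_force(),current_ft_torque())
E
```

```text
False [ 0.  -0.4  1.2]
gap 0.17817398068893103 33.229249119758606 [-3.10151703 -0.44800166  3.73458307]
8.1167 [ 7.48808051e-01  4.28083557e-01 -9.13657476e-02 -1.02980617e-03
 -1.05286433e+00  1.17588310e+00] [-6.80162723  0.22506835  5.81613438] [-0.07924469  1.72152737 -0.03395354]
```

```bash
python3 - <<'E'
from h import *
from rig import *
r.move_gripper(0.6); r.movel([549.2,291.8,240])
r.move_ptp([485,266,350],q(.35)); r.move_gripper(1.0); r.dwell(.2)
p,d,K,E=shot("wrist","w2")
print(bar(p,d,K,E,(316,116)))
for c,s in blobs(mask(p,(8,140,80),(22,255,255)),6): print(c,s)
m=mask(p,(5,70,60),(22,255,255))[140:215,270:370]; ys,xs=np.nonzero(m)
print(current_t())
E
```

```text
((548.5949096679688, 291.6245422363281), (47.82991409301758, 15.873563766479492), 20.779895782470703, array([548.90995575, 291.86267375, 190.86527045]), np.float64(-159.6637337643965), 728)
[314.9, 136.3] [307, 131, 16, 10, 115]
[295.7, 174.1] [295, 167, 3, 15, 19]
[335.7, 174.0] [334, 166, 4, 15, 26]
[316.4, 199.5] [316, 197, 2, 6, 10]
10.4583
```

View pics/w2.png

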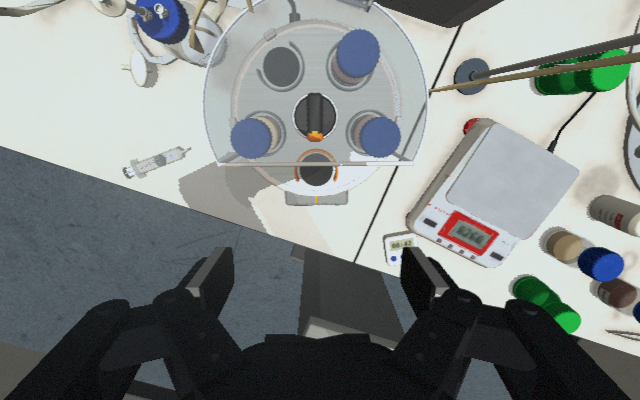

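The bar is now at 200.3–200.8° and the nest is centred on the mark (u 315.7 vs 316.4), so the alignment is good. Before swinging to the bottle, I'll check for tall obstacles along the path.

```bash
python3 - <<'E'
from h import *
p,d,K,E=load("w2")
a,b=ray(K,E,(295.7,174.1),45),ray(K,E,(335.7,174),45); print((a+b)/2)
print("rod base",ray(K,E,(472,77),10))
for n in("top","scene"):
    p,d,K,E=load(n); P,u,v=pts(d,K,E,0,640,0,400)
    rad=np.hypot(P[:,0],P[:,1]); az=np.degrees(np.arctan2(P[:,1],P[:,0]))
    for a0 in range(-45,30,5):
        s=[]
        for r0 in range(400,800,50):
            k=(az>=a0)&(az<a0+5)&(rad>=r0)&(rad<r0+50)&(P[:,2]<900); s.append(int(np.percentile(P[k,2],99)) if k.sum()>5 else -1)
        print(n,a0,s)
E
```

```text
[464.12068387 260.02108294  45.        ]
rod base [687.21203747  79.88715277  10.        ]
top -45 [5, 6, 93, 108, 7, 21, 36, 298]
top -40 [7, 6, 104, 107, 7, 8, 12, 525]
top -35 [104, 102, 5, 7, 229, 7, 625, 572]
top -30 [109, 107, 105, 8, 243, 365, 628, 599]
top -25 [8, 7, 108, 105, 225, 427, 645, 588]
top -20 [18, 7, 7, 7, 6, 518, 649, 650]
top -15 [49, 65, 67, 428, 479, 487, 434, 522]
top -10 [46, 63, 67, 429, 66, 105, 91, 61]
top -5 [46, 64, 66, 359, 66, 6, 109, 100]
top 0 [47, 60, 66, 331, 338, 9, 8, 8]
top 5 [43, 47, 65, 57, 409, 406, 481, 682]
top 10 [20, 11, 7, 7, 41, 122, 593, 693]
top 15 [8, 10, 34, 152, 151, 151, 498, 691]
top 20 [6, 24, 137, 152, 153, 154, 240, 682]
top 25 [6, 28, 139, 160, 195, 154, 239, 655]
scene -45 [1, 1, 91, 104, 1, 13, 34, 318]
scene -40 [1, 1, 102, 104, 1, 4, 2, 541]
scene -35 [102, 102, 1, -1, 234, 1, 615, 589]
scene -30 [104, 103, 103, 99, 241, 363, 606, 588]
scene -25 [0, 1, 104, 102, 224, 526, 545, 564]
scene -20 [33, 2, 1, 1, 2, 517, 531, 523]
scene -15 [43, 59, 61, 431, 476, 480, 431, 460]
scene -10 [41, 60, 61, 423, 61, 20, 98, 52]
scene -5 [41, 60, 61, 357, 61, 1, 103, 102]
scene 0 [41, 60, 61, 330, 350, 12, 8, 2]
scene 5 [38, 43, 59, -1, 411, 403, 511, 553]
scene 10 [13, 1, 0, 1, 44, 117, 547, 554]
scene 15 [1, 1, 29, 147, 147, 146, 504, 545]
scene 20 [0, 21, 132, 147, 147, 147, 236, 539]
scene 25 [0, 30, 133, 159, 190, 147, 235, 533]
```

```bash
python3 - <<'E'
from h import *
from rig import *
R=np.radians
P=lambda rad,az,z:[rad*np.cos(R(az)),rad*np.sin(R(az)),z]
r.movel(P(470,27,330),q(R(20)),max_speed=300)
r.move_ptp(P(410,15,270),q(R(10)))
r.move_ptp(P(410,-5,270),q(R(-10)))
r.move_ptp(P(440,-23.3,270),q(R(-23.3))); r.dwell(.2)
p,d,K,E=shot("wrist","w3")
for c,s in blobs(mask(p,(105,120,60),(125,255,255)),60):
    X=pts(d,K,E,s[0],s[0]+s[2],s[1],s[1]+s[3])[0]; X=X[(X[:,2]>98)&(X[:,2]<110)]
    print(c,s,ray(K,E,c,103).round(1),X.mean(0).round(1),X.min(0).round(1),X.max(0).round(1), cv2.minEnclosingCircle(X[:,:2].astype(np.float32)))
print(current_t(),current_ft_force())
E
```

```text
[472.1, 75.9] [447, 50, 51, 53, 2009] [ 443.3 -359.6  103. ] [ 443.3 -359.5  102.7] [ 417.9 -384.9   98.1] [ 467.9 -335.4  105.7] ((443.10748291015625, -360.4622497558594), 25.328411102294922)
[318.9, 89.1] [296, 65, 47, 49, 1780] [ 492.7 -212.7  103. ] [ 492.8 -212.3  102.6] [ 467.4 -237.4   98. ] [ 517.5 -187.5  105.9] ((492.44744873046875, -212.1175079345703), 25.279993057250977)
12.95 [ 0.68023446  0.2824153  -0.00628344]
```

View pics/w3.png

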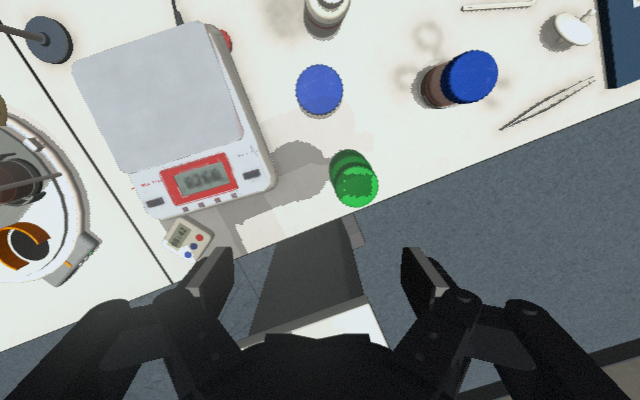

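The pale bottle's cap is at (319,89), the dark bottle at (445,80) and the green one at (355,180). Now I'll pick it up.

```bash
python3 - <<'E'
from h import *
from rig import *
R=np.radians
p,d,K,E=load("scene"); print("scene px",proj(K,E,[492.5,-212.3,40]), p[268:274,335:341].mean((0,1)), proj(K,E,[443,-360,40]))
B=[492.5,-212.3]; h=q(R(-23.3))
r.move_ptp(B+[190],h)
print(r.movel(B+[76],max_speed=100,threshold=12),current_ee_pos())
r.move_gripper(0.0,40); print("gap",current_finger_gap(),current_finger_force(),current_ft_force())
f0=np.array(current_ft_force()); r.movel(B+[100],max_speed=60); r.dwell(.2)
print("gap",current_finger_gap(),np.array(current_ft_force())-f0,current_t())
p,d,K,E=shot("scene","s2"); a=cv2.resize(p[180:340,250:420],None,fx=3.5,fy=3.5); cv2.imwrite("pics/s2c.png",a[:,:,::-1])
E
```

```text
scene px [338.44884744 270.51582969] [128.88888889 116.27777778  97.        ] [359.44739649 321.89940738]
False [ 493.02398379 -212.39395547   76.69401036]
gap 0.5771057382094494 41.40592609124724 [-1.63504015 -0.58271908  4.81098243]
gap 0.5787169887243108 [ 2.90895755  1.65767099 -7.04524336] 15.9917
```

View pics/s2c.png

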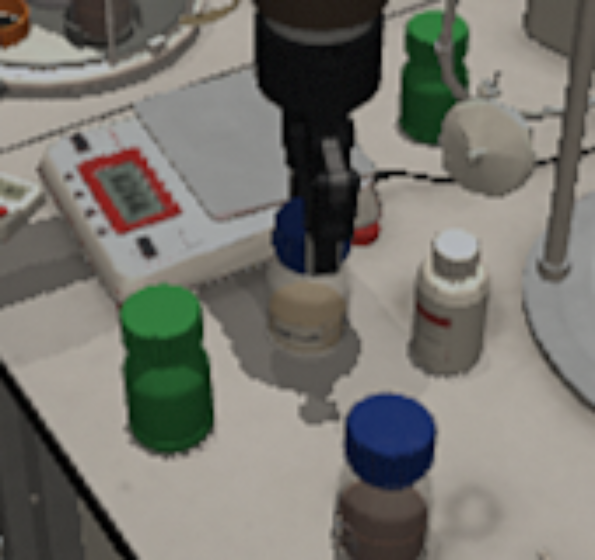

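The pale bottle is held upright and clear of the bench, and its neighbours are undisturbed. Next I'll carry it over and lower it into the slot.

```bash
python3 - <<'E'
from h import *
from rig import *
R=np.radians
P=lambda rad,az,z:[rad*np.cos(R(az)),rad*np.sin(R(az)),z]
r.movel([492.5,-212.3,225],max_speed=150)
r.move_ptp(P(415,-18,235),q(R(-15)))
r.move_ptp(P(415,8,235),q(R(5)))
r.move_ptp(P(430,27,235),q(R(20.3)))
S=[466.6,261.4]; h=q(R(20.3))
r.movel(S+[225],h,max_speed=100)
r.movel(S+[150],max_speed=80); r.dwell(.2)
print(current_finger_gap(),current_ee_pos(),current_ft_force(),current_t())
p,d,K,E=shot("scene","s3"); a=cv2.resize(p[100:220,180:340],None,fx=5,fy=5); cv2.imwrite("pics/s3c.png",a[:,:,::-1])
E
```

```text
0.5756248752609092 [466.81235778 261.56700392 150.52596748] [-1.05068752  0.0393153  -2.55075495] 21.5083
```

View pics/s3c.png

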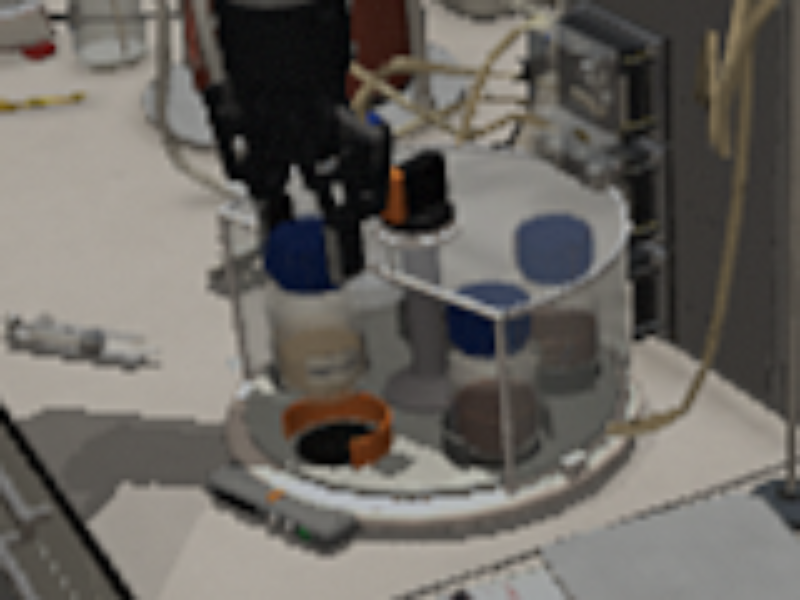

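```bash
python3 - <<'E'
from h import *
p,d,K,E=load("s3")
f=lambda P:((proj(K,E,P)-[180,100])*5).round(0)
print("foot",f([466.8,261.5,74]),"cap top",f([466.8,261.5,177]),"nest centre z50",f([468.3,262,50]),"floor",f([468.3,262,30]))
m=mask(p,(5,140,80),(18,255,255))[175:196,230:262]; ys,xs=np.nonzero(m); print((xs.min()+230-180)*5,(xs.max()+231-180)*5)
P,u,v=pts(d,K,E,180,340,100,220)
k=mask(p,(105,120,40),(125,255,255))[v,u]>0; k&=(np.hypot(P[:,0]-467,P[:,1]-261)<40)&(P[:,2]>148)
print(k.sum(),cv2.minEnclosingCircle(P[k][:,:2].astype(np.float32)),P[k].min(0),P[k].max(0))
E
```

```text
foot [325. 382.] cap top [306. 230.] nest centre z50 [331. 415.] floor [334. 442.]
285 390
138 ((463.35528564453125, 260.3133239746094), 28.2150936126709) [439.88620726 232.12424464 150.83200474] [478.96713279 288.50239862 194.91892489]
```

```bash
python3 - <<'E'
from h import *
from rig import *
S=[466.6,261.4]
print(r.movel(S+[112],max_speed=50,threshold=8),current_ee_pos(),current_ft_force())
print(r.movel(S+[103],max_speed=12,threshold=5),current_ee_pos(),current_ft_force(),current_finger_gap(),current_t())
shot("scene","s4")
E
```

```text
False [466.87399691 261.60330012 112.26239024] [-1.12263244  0.37874474 -1.88073169]
True [466.84360799 261.45382582 106.71186689] [-0.86660855  0.37530303  5.10584477] 0.5741191845860497 22.9917
```

The bottle touched down at exactly the expected height (76.7 + 30). I'll release it and verify.

```bash
python3 - <<'E'
from h import *
from rig import *
R=np.radians
S=[466.6,261.4]
r.move_gripper(0.85); r.dwell(.2)
print(r.movel(S+[230],max_speed=100),current_ft_force())
r.move_ptp([440,249,350],q(.35)); r.dwell(.2)
p,d,K,E=shot("wrist","w5")
c=proj(K,E,[549,292,191]).astype(int); print(bar(p,d,K,E,c))
for c,s in blobs(mask(p,(105,120,40),(125,255,255)),60):
    X=pts(d,K,E,s[0],s[0]+s[2],s[1],s[1]+s[3])[0]; X=X[(X[:,2]>125)&(X[:,2]<140)]
    if len(X)>100: print(c,X.mean(0),X[:,2].std(),cv2.minEnclosingCircle(X[:,:2].astype(np.float32)))
print(current_t())
E
```

```text
False [ 0.61419196 -0.78865963 -0.38337999]
((548.3502197265625, 291.5761413574219), (47.84033966064453, 15.979466438293457), 19.663537979125977, array([548.59377349, 291.57413637, 190.63656364]), np.float64(-159.74889463802108), 899)
[318.6, 144.3] [467.50454779 260.91587896 132.66117384] 1.021657767297378 ((466.93597412109375, 261.3587646484375), 25.001930236816406)
25.8
```

View pics/w5.png

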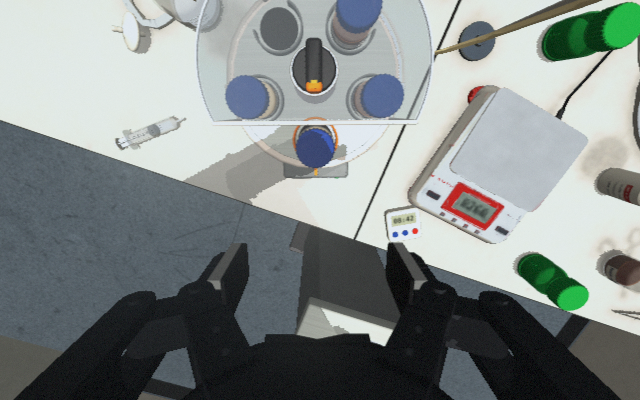

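The bottle stands upright in the orange slot: its cap is at (318,144), 133 mm up, in line with the mark. The knob angle hasn't changed.

```bash
python3 -c "
from rig import r
print(r.job_done())"
```

```text
the job is handed in; nothing more can be done
None
```

I turned the carousel until the orange slot lined up with the orange mark, set the pale bottle upright in it and let go; the job is handed in at about 26 s, and no other loose item was handled.

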